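# Sort two printed gears after a mesh check on the master gear

## Task

Two orange gears of the same outside size need sorting by tooth count. Pick up the 12-tooth one by its boss, lower it gently into the empty pocket of the blue test fixture so that its teeth drop into mesh with the steel master gear, and twist it in mesh until the master has rolled at least 60 degrees from where it stood; then set it flat in the green tray, and the 16-tooth gear flat in the grey tray. Let only the gear touch the fixture, never ram it, and leave the jar, the tape roll and the screwdriver alone.

Things in the scene. Friction and masses are not known exactly. Their poses are not given: they have to be found in the camera images.
- gear12_center (a point): orange printed gear with 12 coarse straight teeth, lying flat, boss up: toothed wheel 69 mm over the tips and 14 mm thick, above it a hexagonal boss 26 mm across flats and 36 mm tall; 50 mm in all, about 90 g. The point is on its axis 25 mm above the underside; z is the axis; flats of the boss face +y and -y, the others every 60 degrees
- gear12: the same 12-tooth gear; origin at the centre of its underside, same axes; one tooth points along +x; 51 mm at the tooth roots
- gear16_center (a point): orange printed gear with 16 finer straight teeth, lying flat, boss up: toothed wheel 69 mm over the tips and 14 mm thick, above it a hexagonal boss 26 mm across flats and 36 mm tall; 50 mm in all, about 90 g. The point is on its axis 25 mm above the underside; z is the axis; flats of the boss face +y and -y, the others every 60 degrees
- gear16: the same 16-tooth gear; origin at the centre of its underside, same axes; its teeth are too fine to mesh with the master
- stand: fixed blue test fixture: plate 96 x 152 mm, 20 mm high, with a guard wall 5 mm thick in a figure of eight on it (top 35 mm above the bench): one lobe holds the steel master gear, the other is the empty pocket, open above. Origin on the bench under the master's post; the pocket lies towards -y, 62 mm away; z up. The wall lets a gear in only from above
- pocket (a point): centre of the pocket, on its floor (20 mm above the bench); 39 mm from here to the wall, so a gear has 4 mm to spare. A gear fully down in mesh stands here, flat on the floor, boss up. Teeth go in from above only when they stand in the master's gaps (about 3 mm of play, so some 5 of each 30 degrees of twist); else tooth lands on tooth, gear underside 13 mm above the floor: lift a little, twist a few degrees, try again
- post_axis (a point): point on the upright axis of the master gear, at its mid-thickness, 28 mm above the bench. The master has the same teeth as the 12-tooth gear and spans 21 to 35 mm above the bench (dial and screw on it reach 38 mm); it turns both ways with a drag of about 0.1 N m. The angle at which its teeth stand is random and not reported
- dial_mark (a point): outer end of the red mark on the white dial (43 mm wide) on top of the master, 18 mm from the post's axis, 37 mm above the bench; it turns with the master and shows how far it has turned (60 degrees moves it 18 mm). The dial is set at random against the teeth, so it does not tell where the teeth are
- tray_green: fixed green open tray for the 12-tooth gear, 120 x 120 mm outside, walls 5 mm thick and 24 mm high, floor 5 mm thick; origin under its centre on the bench, z up
- tray_grey: fixed grey open tray for the 16-tooth gear, same sizes; origin under its centre on the bench, z up
- jar: glass jar with black cap, 48 mm wide, 60 mm high, standing; origin under its centre; bystander
- tape: roll of brown tape lying flat, 90 mm wide, 25 mm high; origin under its centre; bystander
- driver: red-handled screwdriver lying on the bench, about 200 mm long; bystander
Mind the look-alikes: they are no part of the job. What is shaped like the gear16 but purple is not meant.

How it is judged:
By the outcome, as a careful person would: the job done as asked, in the order asked, and still so for the second after the job is handed in, with the robot touching nothing.
It also fails if it takes over 72 s, if anything falls off the work surface, if the arm or the gripper's body presses on something with over 40 N, if the wrist force passes 120 N, or if a joint passes its speed limit or range.

## Robot

A 7-joint arm with a two-finger parallel gripper is mounted at the origin on the work surface. World frame = base frame: x ahead of the robot, y to its left, z up, the work surface at z = 0. Lengths are in m, angles in rad, forces in N, time in s.
With the tool pointing down it reaches from about 0.425 to 0.8 m from the base axis. Payload 8.3 kg.
Tool frame: the origin (TCP) lies between the finger pads; the fingertips stand ctrl.nose_length ahead of it and the grasp point (between the pads) lies 5 mm behind it (ctrl.nose_length is the distance from the TCP to the fingertips, in m); z points along the fingers, y is the direction in which the jaws open and shut (so a half turn about z gives the same grasp; the last joint's range is limited). The gripper opens to 85 mm and grips with 20 to 120 N. Pads are 22 mm wide; open, the fingers measure 114 mm over their backs; the gripper's body (76 mm by 85 mm) begins 54 mm behind the grasp point. The pads swing forward as they close: fully open they stand 13 mm farther back than shut.
Start: joints at [1.06, 0.383, 0.016, 1.37, -0.006, 1.388, -0.046], TCP at [0.271, -0.563, 0.245] pointing down, gripper open.
Joint ranges: [-2.95, 2.95], [-0.25, 2.06], [-1.52, 1.56], [0.18, 2.33], [-1.44, 4.58], [0.02, 2.06], [-3.01, 3.01]. Speed limits (rad/s): [2.39, 2.39, 3.01, 3.01, 3.14, 3.14, 3.14].

## Interface

Orientations are given as a unit quaternion [w, x, y, z].
In Python, from bench import ctrl gives the robot as it stands.
- The arm moves only by the tool send_rows, never from a script. Its argument "moves" is a list that holds one entry, the list of rows, each a list of 7 numbers: the finger opening in mm, from 0 to 85.4, then the shift along the tool's x, y, z in units of 50 mm (1.0 is 50 mm), then the turn, a rotation vector about the tool's x, y, z in units of 10 degrees (1.0 is 10 degrees). In form: [[[gripper, x, y, z, rx, ry, rz], ...]]. A call has 1 to 12 rows; each row is the pose to reach, as a shift and turn from the pose commanded when the call began, along the tool's axes at that moment; what a row does not reach only later rows make up. A row lasts 1/8 s, in which the tool goes at most 62.5 mm and 10.7 degrees, less where a joint would pass 70% of its speed; a pose out of reach is approached as far as the arm can. A call with a gripper value outside its range is refused whole. The fingers move at their own pace and stop on an object; the grip force is fixed at half the most. Time passes only in rows, so rows that repeat a pose let the fingers close. It gives the time, the measured TCP pose, the force and the opening at its end, in the units of the state.
- ctrl.read_state(): the state, without advancing time (a new reading comes with each control period).
- ctrl.get_image(name): name is "scene" or "top" or "wrist"; returns a dict with "pixels" (400x640x3 uint8, red, green, blue), "fx", "fy", "cx", "cy" (pixels), "rvec" (rotation vector, rad) and "tvec" (3), from world to camera coordinates, as OpenCV has them; the wrist camera has in their place "tool_from_camera" (4x4, takes a point from camera to tool coordinates, whose origin is the TCP and whose axes are the flange's). Camera axes: x right, y down, z forward; pixel columns grow to the right and rows downward; lengths in m; the calibration is good to about 2 mm. A picture is of the moment at which its call begins: read the wrist's pose just before it. There is no depth.
- ctrl.close_job(): hands the job in, once; it reports no verdict.
The state is a dict: "time": time; "qpos": joint angles; "qd": joint speeds; "effort": joint torques, N m; "tcp_pos": TCP position; "ee_rot": TCP orientation; "wrist_force": force on the tool from outside, world axes, zero at the start; "moment": the same for the moment, N m; "gripper_width": finger opening in m.
Only numpy, scipy, OpenCV 4.12 (cv2) and the standard library are available. Lean on these libraries where they do the work, as an engineer would, in place of code of your own. Each camera call takes 0.05 s, during which the arm holds its last target.

## Working session

There is one attempt and no reset: what is moved stays moved. The work goes in short steps, Python scripts to look and compute and a tool call to move; the robot and the scene stay as the last step left them, time stands still between calls to the robot, and variables do not carry over. Pictures are saved under pics/ and viewed, and the job is handed in when it is done.

Besides the shell and the picture viewer there is one more tool, called in YAML: its name, and indented under it one key for each argument. send_rows: Moves the arm, as the interface text tells. Its arguments: {"type":"object","properties":{"moves":{"type":"array","items":{"type":"array","items":{"type":"array","items":{"type":"number"}}}}},"required":["moves"]}

```bash
ls; mkdir -p pics
python3 - <<'E'
from bench import ctrl
import cv2
print(ctrl.read_state(), ctrl.nose_length)
for n in ("scene","top","wrist"):
    im=ctrl.get_image(n)
    cv2.imwrite(f"pics/{n}0.png",im["pixels"][:,:,::-1])
    print(n,{k:v for k,v in im.items() if k!="pixels"})
E
```

```text
pics
{'time': 0.0, 'qpos': array([ 1.06012624,  0.38424576,  0.01637168,  1.37117397, -0.00632595,
        1.38820043, -0.04650646]), 'qd': array([ 1.64880309e-03,  1.02620669e-03,  1.06659695e-03, -6.04123215e-04,
       -7.14729144e-05,  7.99732680e-04,  8.65995261e-04]), 'effort': array([ 1.19868023e-04, -6.27604079e+01,  8.44228473e-01, -3.71841323e+01,
        1.65166589e-02,  1.42022854e-02,  7.60230620e-06]), 'tcp_pos': array([ 0.27042948, -0.56292765,  0.24426511]), 'ee_rot': array([-9.63680526e-04,  9.75035721e-01,  2.22045858e-01, -2.24777386e-04]), 'wrist_force': array([-0.28721814, -0.64198882,  0.22751832]), 'moment': array([ 0.06484018, -0.00041566, -0.00230288]), 'gripper_width': 0.08521529085227013} 0.014
scene {'fx': 462.32231993308665, 'fy': 462.32231993308665, 'cx': 322.370811089811, 'cy': 197.16830720284588, 'rvec': array([ 2.40798561,  0.69464119, -0.21961076]), 'tvec': array([-0.49970786, -0.22436159,  1.46040992])}
top {'fx': 362.2577158560754, 'fy': 362.2577158560754, 'cx': 321.3606329197807, 'cy': 199.82688483831117, 'rvec': array([ 2.14622012, -2.11330013,  0.18291416]), 'tvec': array([-0.03674784,  0.60508836,  0.94935791])}
wrist {'fx': 327.19867777618606, 'fy': 327.19867777618606, 'cx': 319.04315307344854, 'cy': 198.6906806244409, 'tool_from_camera': array([[ 6.33592315e-04, -9.47557705e-01, -3.19584096e-01,
         8.28838238e-02],
       [ 9.99999798e-01,  5.83831182e-04,  2.51509549e-04,
        -4.78387442e-04],
       [-5.17366499e-05, -3.19584191e-01,  9.47557883e-01,
        -1.28341880e-01],
       [ 0.00000000e+00,  0.00000000e+00,  0.00000000e+00,
         1.00000000e+00]])}
```

View pics/scene0.png

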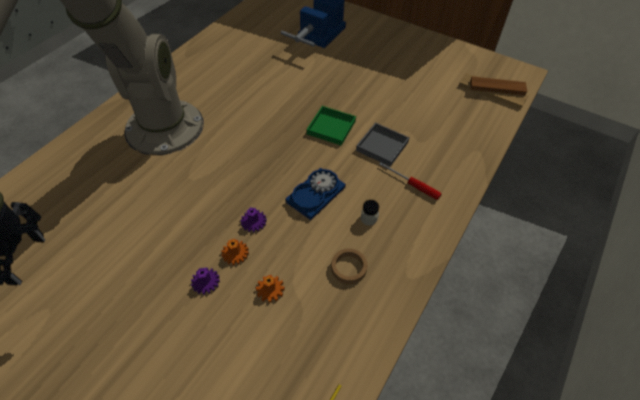

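View pics/top0.png

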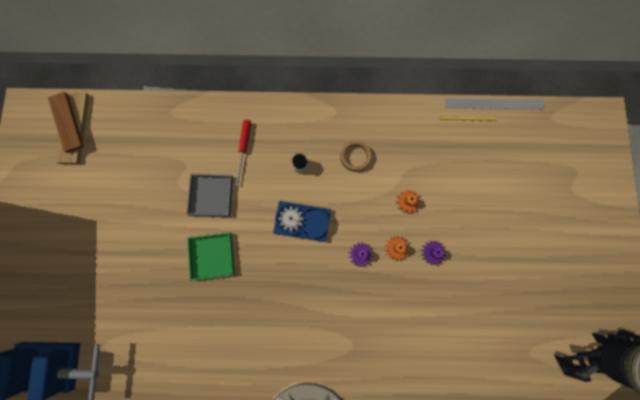

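View pics/wrist0.png

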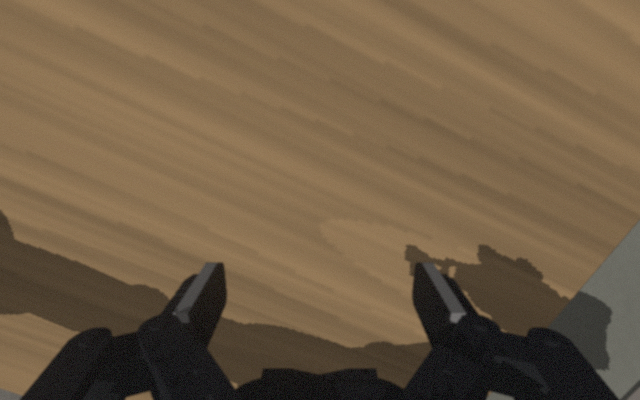

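```bash
cat > h.py <<'E'
import numpy as np, cv2
from bench import ctrl
from scipy.spatial.transform import Rotation as R
def cam(name):
    """returns pixels,K,Rcw,t (world->cam)"""
    s=ctrl.read_state(); im=ctrl.get_image(name)
    K=np.array([[im["fx"],0,im["cx"]],[0,im["fy"],im["cy"]],[0,0,1]])
    if name=="wrist":
        q=s["ee_rot"]; T=np.eye(4); T[:3,:3]=R.from_quat([q[1],q[2],q[3],q[0]]).as_matrix(); T[:3,3]=s["tcp_pos"]
        W=np.linalg.inv(T@im["tool_from_camera"]); Rm=W[:3,:3]; t=W[:3,3]
    else:
        Rm=cv2.Rodrigues(im["rvec"])[0]; t=im["tvec"]
    return im["pixels"],K,Rm,t
def ray(c,uv,z):
    _,K,Rm,t=c
    d=Rm.T@np.linalg.inv(K)@np.array([uv[0],uv[1],1.]); o=-Rm.T@t
    return o+d*(z-o[2])/d[2]
def proj(c,p):
    _,K,Rm,t=c
    x=K@(Rm@np.asarray(p)+t); return x[:2]/x[2]
def crop(c,x0,y0,x1,y1,k,fn):
    a=c[0][y0:y1,x0:x1,::-1]; cv2.imwrite(fn,cv2.resize(a,None,fx=k,fy=k,interpolation=cv2.INTER_CUBIC))
def save(c,fn): np.savez(fn,p=c[0],K=c[1],R=c[2],t=c[3])
def load(fn):
    d=np.load(fn); return d['p'],d['K'],d['R'],d['t']
E
python3 - <<'E'
from h import *
c=cam("top"); save(c,"top.npz"); crop(c,340,180,460,270,6,"pics/t1.png"); crop(c,180,160,340,290,5,"pics/t2.png")
s=cam("scene"); save(s,"scene.npz"); crop(s,180,195,300,310,5,"pics/s1.png")
for n,uv,z in [("oA",(409,201),.025),("oB",(398,248),.025),("pA",(361,254),.025),("pB",(433,252),.025),("master",(291,217),.036),("jar",(300,162),.05),("tape",(356,156),.02),("green",(212,257),.02),("grey",(211,195),.02)]:
    print(n,ray(c,uv,z).round(3))
E
```

```text
oA [ 0.611 -0.276  0.025]
oB [ 0.478 -0.242  0.025]
pA [ 0.46  -0.139  0.025]
pB [ 0.468 -0.339  0.025]
master [0.559 0.057 0.036]
jar [0.714 0.035 0.05 ]
tape [ 0.743 -0.126  0.02 ]
green [0.445 0.274 0.02 ]
grey [0.62  0.289 0.02 ]
```

View pics/t1.png

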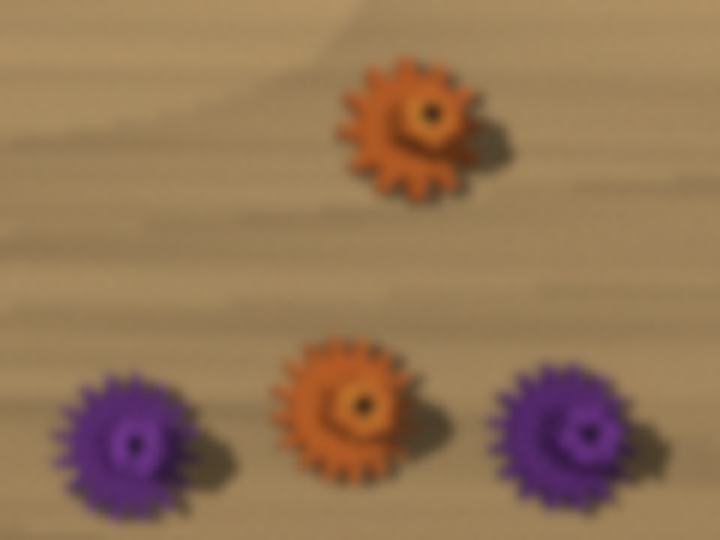

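View pics/t2.png

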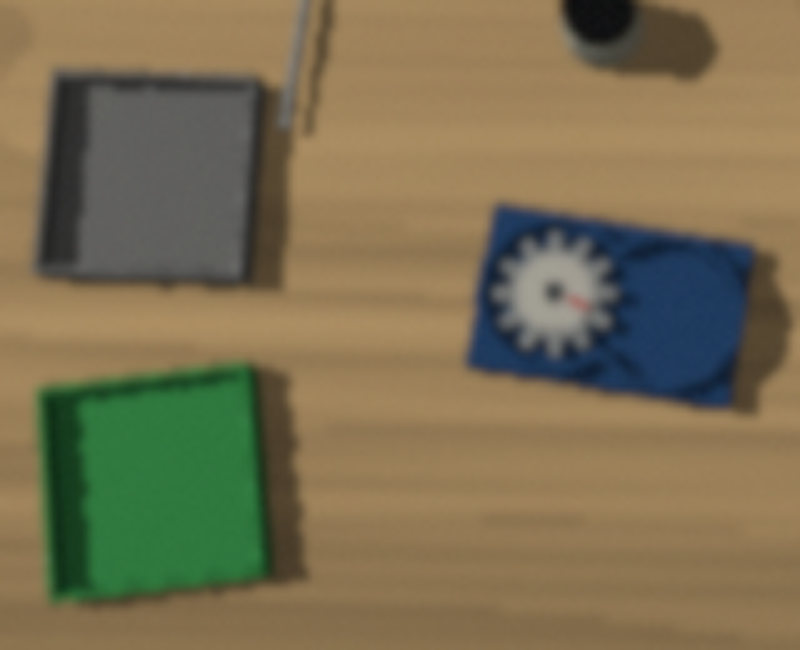

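View pics/s1.png

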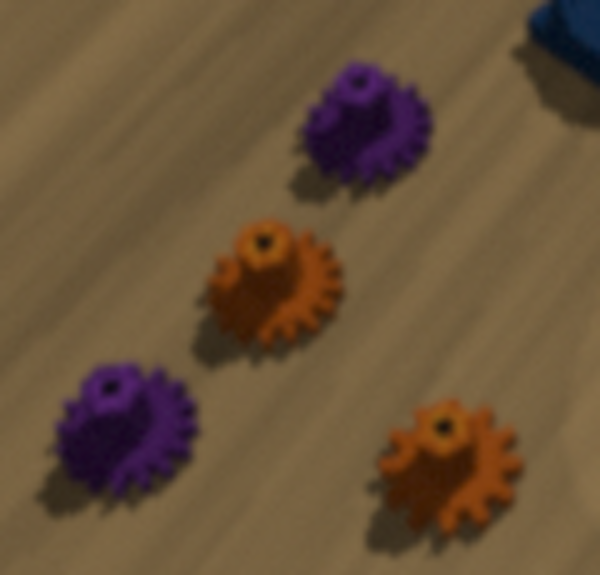

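Run:
```python
from h import *
c=load("top.npz"); s=load("scene.npz")
def f(x,k,o): return (x+.5)/k-.5+o
g=lambda x,y:(f(x,6,340),f(y,6,180))
g2=lambda x,y:(f(x,5,180),f(y,5,160))
s1=lambda x,y:(f(x,5,180),f(y,5,195))
print("12 top",ray(c,g(432,113),.05),"scene",ray(s,s1(443,427),.05))
print("16 top",ray(c,g(363,405),.05),"scene",ray(s,s1(263,243),.05))
print("purples",ray(c,g(135,444),.05),ray(c,g(590,434),.05))
print("master",ray(c,g2(555,291),.038), "mark", ray(c,g2(590,308),.037))
P=[ray(c,g2(*p),.02) for p in [(497,206),(753,246),(732,406),(470,364)]]
print("plate",P,[np.linalg.norm(P[i]-P[(i+1)%4]) for i in range(4)])
for n,L in (("grey",[(55,72),(262,78),(248,283),(37,275)]),("green",[(40,388),(250,365),(270,577),(54,600)])):
    Q=[ray(c,g2(*p),.024) for p in L]
    print(n,np.mean(Q,0),[round(np.linalg.norm(Q[i]-Q[(i+1)%4]),3) for i in range(4)])
st=ctrl.read_state();q=st["ee_rot"]; M=R.from_quat([q[1],q[2],q[3],q[0]]).as_matrix(); print(M)
```

```text
12 top [ 0.61386163 -0.27761025  0.05      ] scene [ 0.61249566 -0.27839264  0.05      ]
16 top [ 0.47928851 -0.24276874  0.05      ] scene [ 0.47790104 -0.24435005  0.05      ]
purples [ 0.46025417 -0.13971549  0.05      ] [ 0.4678935  -0.34476839  0.05      ]
master [0.55605216 0.05745898 0.038     ] mark [0.54696258 0.03779468 0.037     ]
plate [array([0.60660844, 0.09364825, 0.02      ]), array([ 0.58576682, -0.05282361,  0.02      ]), array([ 0.49496657, -0.04208339,  0.02      ]), array([0.51620737, 0.10561851, 0.02      ])] [np.float64(0.14794721690177026), np.float64(0.09143323701434072), np.float64(0.14922139076371418), np.float64(0.09119013342611296)]
grey [0.62025434 0.29150285 0.024     ] [np.float64(0.12), np.float64(0.119), np.float64(0.12), np.float64(0.118)]
green [0.44814204 0.27800829 0.024     ] [np.float64(0.118), np.float64(0.117), np.float64(0.119), np.float64(0.117)]
[[ 9.01355782e-01  4.33079188e-01 -4.13423419e-04]
 [ 4.33079385e-01 -9.01355383e-01  8.48283230e-04]
 [-5.26761173e-06 -9.43650154e-04 -9.99999555e-01]]
```

send_rows:
  moves:
    - [[85, 1.2, -0.3, 0.2, 0, 0, 0], [85, 2.4, -0.6, 0.4, 0, 0, 0], [85, 3.6, -0.9, 0.6, 0, 0, 0], [85, 4.8, -1.2, 0.8, 0, 0, 0], [85, 6.0, -1.5, 1.0, 0, 0, 0], [85, 7.2, -1.8, 1.2, 0, 0, 0], [85, 8.2, -2.05, 1.4, 0, 0, 0], [85, 8.64, -2.17, 1.48, 0, 0, 0], [85, 8.64, -2.17, 1.48, 0, 0, 0], [85, 8.64, -2.17, 1.48, 0, 0, 0]]

```text
time: 1.5
tcp_pos: [0.6119, -0.2807, 0.1716]
ee_rot: [0.001, 0.975, 0.221, -0.0]
wrist_force: [-1.1, -0.8, 1.0]
gripper_width: 0.085
```

Run:
```python
from h import *
s=ctrl.read_state(); print(s["time"],s["tcp_pos"],s["qpos"],s["ee_rot"])
c=cam("wrist"); save(c,"w1.npz"); cv2.imwrite("pics/w1.png",c[0][:,:,::-1])
print(proj(c,(.613,-.278,.05)),proj(c,(.613,-.278,.014)))
crop(c,230,110,410,290,4,"pics/w1c.png")
```

```text
1.5 [ 0.61190176 -0.28071895  0.17155651] [ 0.4814141   0.53378631 -0.1499105   1.31964896  0.08064375  1.29395361
 -0.79547853] [ 6.28205376e-04  9.75315826e-01  2.20813210e-01 -4.14216460e-04]
[316.93608743 194.32798166] [317.13494788 182.09866187]
```

View pics/w1.png

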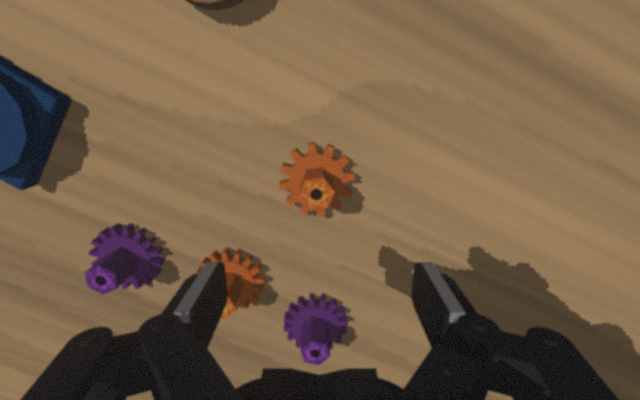

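View pics/w1c.png

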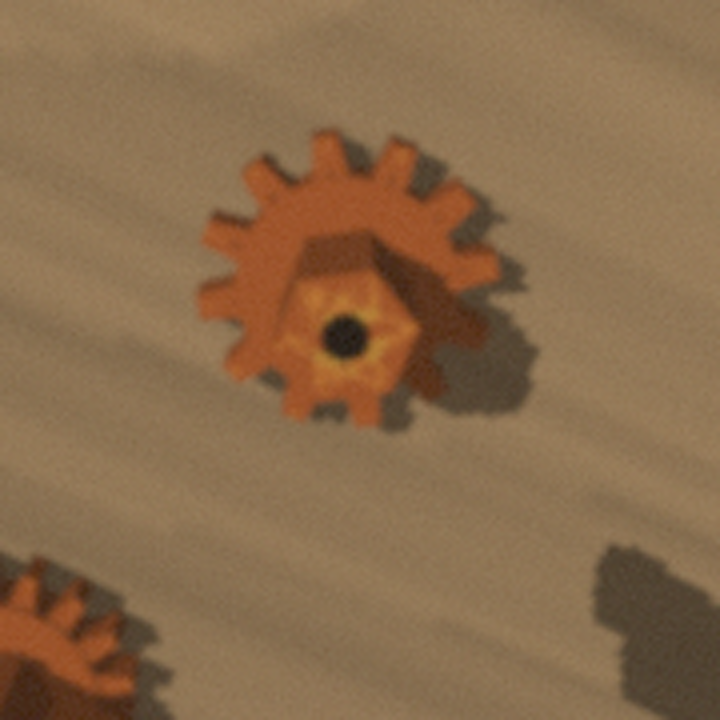

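```bash
cat >> h.py <<'E'
from scipy.optimize import least_squares
def un(x,y,k,x0,y0): return ((x+.5)/k-.5+x0,(y+.5)/k-.5+y0)
def tipfit(c,pts,z,n,r=.0345):
    """fit centre and tooth phase (mod 360/n deg) to tip pixels"""
    W=np.array([ray(c,p,z)[:2] for p in pts]); 
    def res(v,full=False):
        d=W-v[:2]; a=np.arctan2(d[:,1],d[:,0]); da=(a-v[2]+np.pi/n)%(2*np.pi/n)-np.pi/n
        return np.r_[np.hypot(*d.T)-v[3], r*da]
    best=None
    for p0 in np.arange(0,2*np.pi/n,.05):
        s=least_squares(res,[*W.mean(0),p0,r])
        if best is None or s.cost<best.cost: best=s
    v=best.x; print("centre",v[:2].round(4),"phase deg",np.degrees(v[2])%(360/n),"r",v[3].round(4),"rms mm",1e3*np.sqrt(np.mean(best.fun**2)))
    return v
def phase(c,ctr,z,n,f,rs=np.arange(.028,.0335,.0005),mask=None):
    a=np.radians(np.arange(0,360,.5)); v=[]
    for t in a:
        v.append(np.mean([f(cv2.getRectSubPix(c[0].astype(np.float32),(1,1),tuple(map(float,proj(c,(ctr[0]+r*np.cos(t),ctr[1]+r*np.sin(t),z)))))[0,0]) for r in rs]))
    v=np.array(v); F=np.sum(v*np.exp(-1j*n*a)) 
    amps=[abs(np.sum(v*np.exp(-1j*k*a))) for k in (n-1,n,n+1)]
    return (-np.degrees(np.angle(F))/n)%(360/n),amps
E
python3 - <<'E'
from h import *
c=load("w1.npz")
p=[un(x,y,4,230,110) for x,y in [(327,131),(403,142),(468,187),(498,265),(260,160),(208,220),(202,300),(232,375),(297,415),(365,422)]]
v=tipfit(c,p,.014,12)
print("hole",ray(c,un(345,338,4,230,110),.05))
f=lambda q:(q[0]-q[2])/(q.sum()+1)
print(phase(c,v[:2],.014,12,f))
# flats check: hexagon corners of top
H=[ray(c,un(x,y,4,230,110),.05)[:2] for x,y in [(420,328),(275,340)]]
d=H[0]-H[1]; print("corner-corner",np.hypot(*d),np.degrees(np.arctan2(d[1],d[0])))
E
```

```text
centre [ 0.6146 -0.2769] phase deg 3.172428206467637 r 0.0342 rms mm 0.758499839387558
hole [ 0.6127877  -0.27715839  0.05      ]
(np.float64(3.659634162175449), [np.float64(3.4721779633553167), np.float64(43.12518195479393), np.float64(4.236513171669356)])
corner-corner 0.029165674719161747 -59.50622668816836
```

send_rows:
  moves:
    - [[70, 0.05, -0.05, 0.6, 0, 0, -1.0], [70, 0.05, -0.05, 1.2, 0, 0, -2.0], [70, 0.05, -0.05, 1.4, 0, 0, -3.0], [70, 0.05, -0.05, 1.4, 0, 0, -3.8], [70, 0.05, -0.05, 1.4, 0, 0, -3.8], [70, 0.05, -0.05, 1.4, 0, 0, -3.8]]

```text
time: 2.3
tcp_pos: [0.6139, -0.2764, 0.102]
ee_rot: [0.001, 0.851, 0.525, 0.0]
wrist_force: [-0.3, -0.7, 0.6]
gripper_width: 0.07
```

```bash
cat >> h.py <<'E'
def st():
    s=ctrl.read_state(); q=s["ee_rot"]; M=R.from_quat([q[1],q[2],q[3],q[0]]).as_matrix()
    yaw=np.degrees(np.arctan2(M[1,0],M[0,0]))
    print("t",round(s["time"],2),"tcp",s["tcp_pos"].round(4),"yaw",yaw.round(2),"tilt",np.degrees(np.arccos(-M[2,2])).round(2),"q7",s["qpos"][6].round(2),"F",s["wrist_force"].round(1),"M",s["moment"].round(2),"w",round(s["gripper_width"],4))
    return s,M,yaw
def to(M,s,p): # tool-units shift to world point p
    return (M.T@(np.asarray(p)-s["tcp_pos"])/.05).round(3)
E
python3 - <<'E'
from h import *
s,M,y=st(); print(to(M,s,(.6133,-.2775,.035)))
c=cam("wrist"); save(c,"w2.npz"); cv2.imwrite("pics/w2.png",c[0][:,:,::-1])
E
```

```text
t 2.3 tcp [ 0.6139 -0.2764  0.102 ] yaw 63.38 tilt 0.06 q7 -0.2 F [-0.3 -0.7  0.6] M [-0.   -0.02 -0.03] w 0.07
[-0.024 -0.002  1.34 ]
```

View pics/w2.png

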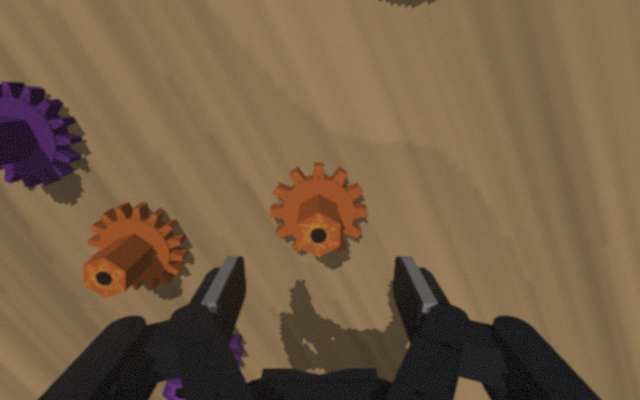

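Run:
```python
from h import *
c=load("w2.npz"); crop(c,255,145,385,275,6,"pics/w2c.png")
h=ray(c,(318.7,235),.05); print(h)
f=lambda q:(q[0]-q[2])/(q.sum()+1)
print(phase(c,(.6133,-.2772),.014,12,f),phase(c,(.614,-.277),.014,12,f))
```

```text
[ 0.61332452 -0.27719123  0.05      ]
(np.float64(3.563408387995166), [np.float64(11.448698833235088), np.float64(32.80041903004974), np.float64(15.964034203525)]) (np.float64(3.6763718789075295), [np.float64(8.27254431925116), np.float64(34.085087993873344), np.float64(14.74965946908812)])
```

View pics/w2c.png

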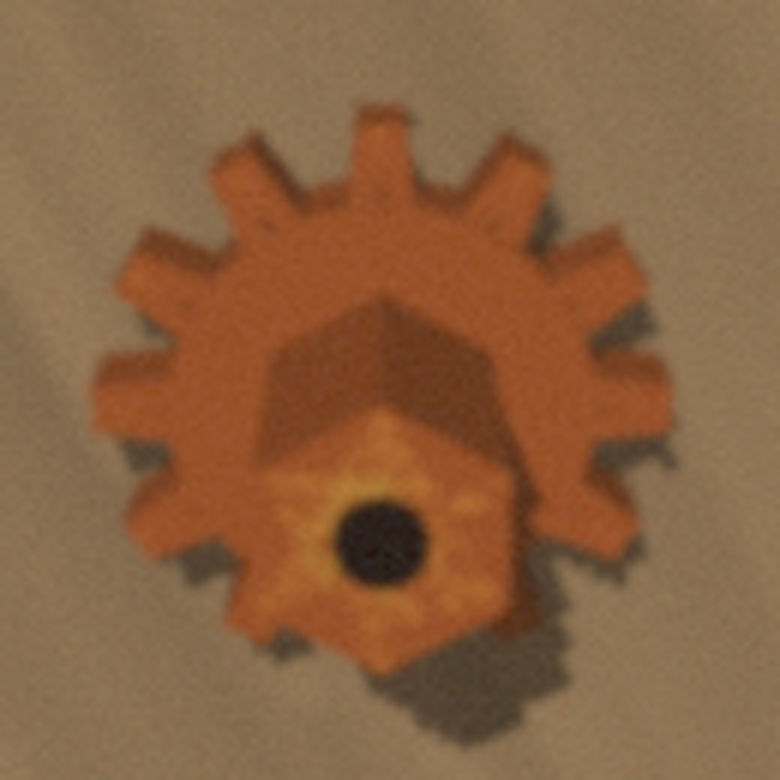

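send_rows:
  moves:
    - [[60, -0.02, 0, 0.5, 0, 0, 0], [60, -0.02, 0, 1.0, 0, 0, 0], [60, -0.02, 0, 1.3, 0, 0, 0], [60, -0.02, 0, 1.34, 0, 0, 0], [60, -0.02, 0, 1.34, 0, 0, 0], [30, -0.02, 0, 1.34, 0, 0, 0], [20, -0.02, 0, 1.34, 0, 0, 0], [15, -0.02, 0, 1.34, 0, 0, 0], [15, -0.02, 0, 1.34, 0, 0, 0], [15, -0.02, 0, 1.34, 0, 0, 0]]

```text
time: 3.6
tcp_pos: [0.6145, -0.2763, 0.0354]
ee_rot: [0.001, 0.85, 0.527, 0.001]
wrist_force: [-0.1, 0.3, 6.1]
gripper_width: 0.0252
```

Run:
```python
from h import *
s,M,y=st()
c=cam("wrist"); save(c,"w3.npz"); cv2.imwrite("pics/w3.png",c[0][:,:,::-1])
```

```text
t 3.6 tcp [ 0.6145 -0.2763  0.0354] yaw 63.66 tilt 0.1 q7 -0.21 F [-0.1  0.3  6.1] M [0.01 0.17 0.03] w 0.0252
```

View pics/w3.png

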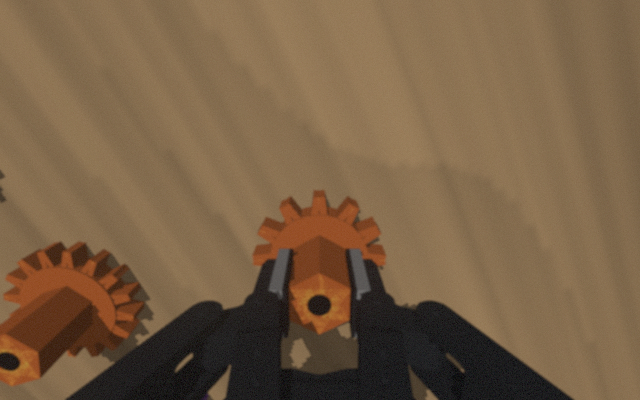

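send_rows:
  moves:
    - [[15, 0, 0, -0.6, 0, 0, 0], [15, 0, 0, -1.6, 0, 0, 0], [15, 0.6, -0.5, -2.4, 0, 0, 0], [15, 1.4, -1.2, -2.89, 0, 0, -0.6], [15, 2.3, -1.9, -2.89, 0, 0, -1.2], [15, 3.1, -2.6, -2.89, 0, 0, -1.8], [15, 3.9, -3.2, -2.89, 0, 0, -1.8], [15, 4.29, -3.62, -2.89, 0, 0, -1.8], [15, 4.29, -3.62, -2.89, 0, 0, -1.8], [15, 4.29, -3.62, -2.89, 0, 0, -1.8]]

```text
time: 4.9
tcp_pos: [0.5468, -0.0045, 0.1787]
ee_rot: [0.0, 0.757, 0.654, -0.0]
wrist_force: [-0.2, -0.4, -0.1]
gripper_width: 0.0249
```

Run:
```python
from h import *
s,M,y=st()
c=cam("wrist"); save(c,"w4.npz"); cv2.imwrite("pics/w4.png",c[0][:,:,::-1])
c=cam("top"); save(c,"t4.npz"); crop(c,250,180,370,270,6,"pics/t4.png")
```

```text
t 4.9 tcp [ 0.5468 -0.0045  0.1787] yaw 81.61 tilt 0.04 q7 -0.31 F [-0.2 -0.4 -0.1] M [-0.   -0.02  0.05] w 0.0249
```

View pics/w4.png

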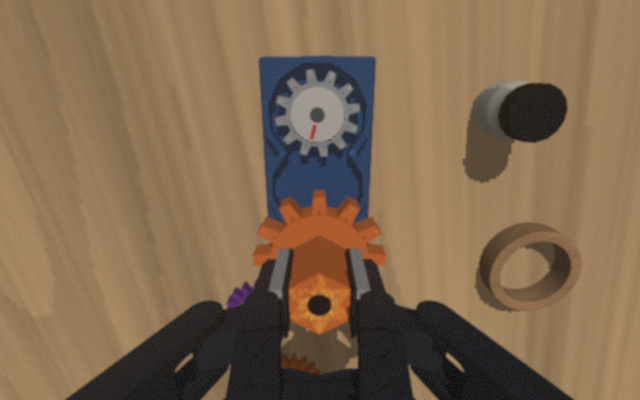

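Run:
```python
from h import *
c=load("w4.npz"); crop(c,255,50,385,220,5,"pics/w4c.png")
m=np.array([.556,.0575]);
print(proj(c,(.556,.0575,.038)))
f=lambda q:q.min()
for k in range(3): print(phase(c,m,.035,12,f,rs=np.arange(.0275,.033,.0005)))
```

```text
[318.85086338 115.09115195]
(np.float64(1.135678362289678), [np.float64(5524.987205384398), np.float64(15510.228746714052), np.float64(5196.955075561608)])
(np.float64(1.135678362289678), [np.float64(5524.987205384398), np.float64(15510.228746714052), np.float64(5196.955075561608)])
(np.float64(1.135678362289678), [np.float64(5524.987205384398), np.float64(15510.228746714052), np.float64(5196.955075561608)])
```

View pics/w4c.png

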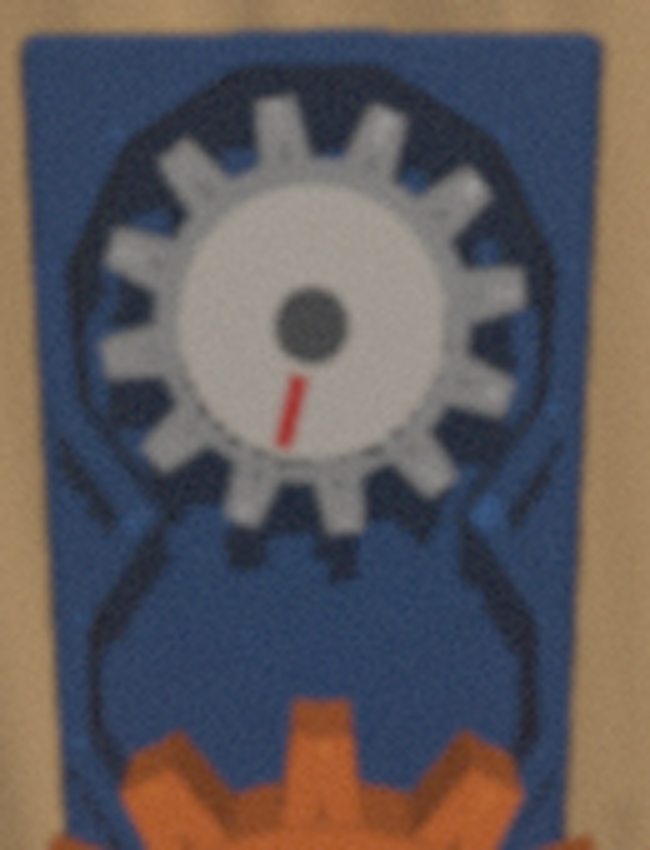

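Run:
```python
from h import *
c=load("w4.npz"); u=lambda x,y:un(x,y,5,255,50)
T=[(277,98),(389,110),(481,175),(522,288),(505,403),(442,490),(347,530),(242,525),(155,462),(105,362),(112,240),(175,147)]
v=tipfit(c,[u(*t) for t in T],.035,12)
print("screw",ray(c,u(312,324),.038),"mark",ray(c,u(285,444),.037))
f=lambda q:q.min()
for z in (.035,.034): print(phase(c,v[:2],z,12,f,rs=np.arange(.0275,.033,.0005)))
for a,b in (((25,60),(62,780)),((600,60),(572,780)),((40,38),(590,38))):
    A=ray(c,u(*a),.02);B=ray(c,u(*b),.02); d=B-A; print(A.round(4),B.round(4),np.degrees(np.arctan2(d[1],d[0])))
```

```text
centre [0.5547 0.058 ] phase deg 1.0149483246877935 r 0.0344 rms mm 0.4022850102590248
screw [0.55461619 0.05824505 0.038     ] mark [0.54740636 0.03991487 0.037     ]
(np.float64(1.1368583616509595), [np.float64(899.3028469632578), np.float64(17796.318705051046), np.float64(558.7102579742002)])
(np.float64(1.1360802434440214), [np.float64(823.1985751052224), np.float64(17788.58411749237), np.float64(472.0083107819551)])
[0.5144 0.1048 0.02  ] [ 0.496 -0.018  0.02 ] -98.50383084657744
[0.6067 0.0913 0.02  ] [ 0.5902 -0.0318  0.02  ] -97.64151316137844
[0.5175 0.1077 0.02  ] [0.6054 0.0948 0.02  ] -8.347506902987945
```

View pics/t4.png

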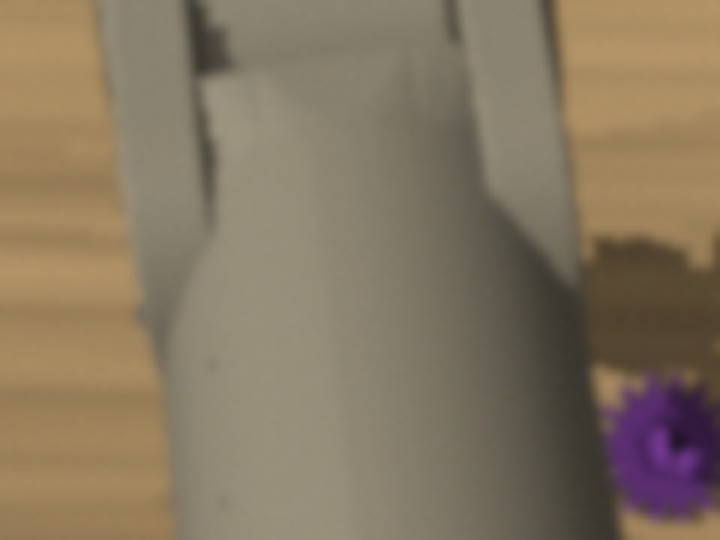

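Run:
```python
from h import *
c=load("w4.npz"); crop(c,240,180,400,340,5,"pics/w4g.png")
s,M,y=st()
# ideal: project gear ring tips for tool x offset candidates
for dx in (-.003,-.0013,0):
  for name,zr in (("hole",-.0146),):
    p=s["tcp_pos"]+M@np.array([dx,0,zr]); print(dx,name,proj(c,p).round(1))
  for k in (0,1,-1,2,-2):
    a=np.radians(30*k); p=s["tcp_pos"]+M@np.array([dx+.0345*np.cos(a),.0345*np.sin(a),.0354-.014]); print("   tip",k,(5*(proj(c,p)-[240,180])+2).round(0))
```

```text
t 5.0 tcp [ 0.5469 -0.0051  0.1786] yaw 81.53 tilt 0.03 q7 -0.31 F [-1.  -0.7 -1.5] M [0.01 0.03 0.01] w 0.0251
-0.003 hole [319.2 309. ]
   tip 0 [398. 111.]
   tip 1 [574. 156.]
   tip -1 [222. 155.]
   tip 2 [696. 274.]
   tip -2 [100. 273.]
-0.0013 hole [319.2 305.6]
   tip 0 [398.  94.]
   tip 1 [575. 140.]
   tip -1 [221. 139.]
   tip 2 [697. 258.]
   tip -2 [ 99. 257.]
0 hole [319.2 302.9]
   tip 0 [398.  82.]
   tip 1 [575. 127.]
   tip -1 [221. 126.]
   tip 2 [697. 246.]
   tip -2 [ 98. 245.]
```

View pics/w4g.png

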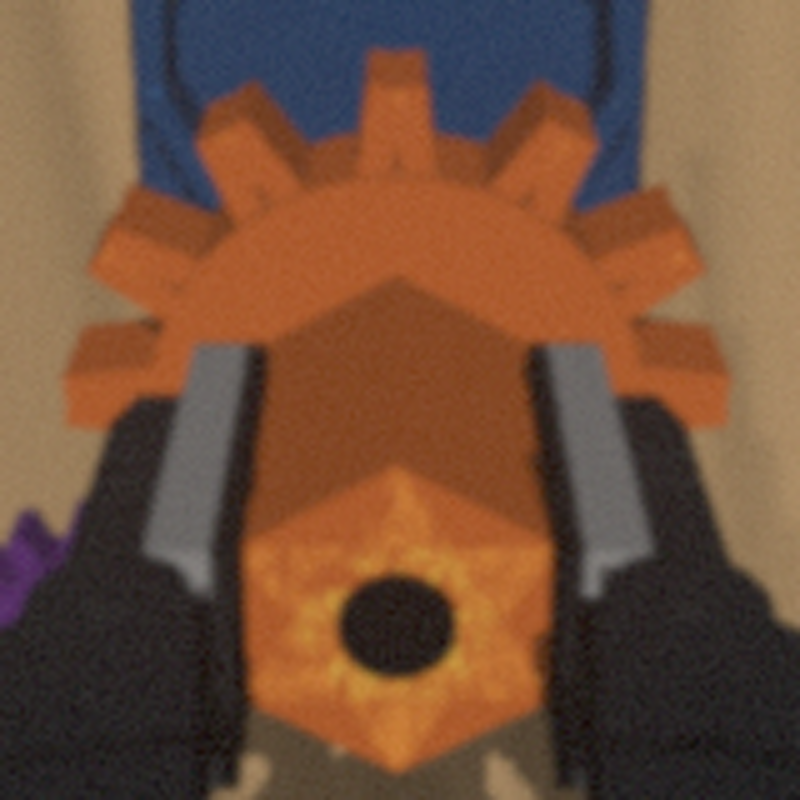

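send_rows:
  moves:
    - [[15, 0.02, -0.01, 0.6, 0, 0, -0.3], [15, 0.04, -0.02, 1.2, 0, 0, -0.62], [15, 0.04, -0.02, 1.7, 0, 0, -0.62], [15, 0.04, -0.02, 1.87, 0, 0, -0.62], [15, 0.04, -0.02, 1.87, 0, 0, -0.62], [15, 0.04, -0.02, 1.87, 0, 0, -0.62]]

```text
time: 5.75
tcp_pos: [0.5469, -0.0015, 0.0865]
ee_rot: [0.001, 0.72, 0.694, 0.001]
wrist_force: [-0.1, -0.3, -0.1]
gripper_width: 0.0249
```

Run:
```python
from h import *
s,M,y=st(); print(to(M,s,(.5460,-.0028,.0554)))
c=cam("wrist"); save(c,"w5.npz"); crop(c,220,20,420,320,2,"pics/w5.png")
m=(.5547,.0581); f=lambda q:q.min()
print(proj(c,(*m,.038)))
s,M,y=st()
```

```text
t 5.75 tcp [ 0.5469 -0.0015  0.0865] yaw 87.83 tilt 0.1 q7 -0.25 F [-0.1 -0.3 -0.1] M [ 0.02 -0.03  0.02] w 0.0249
[-0.026 -0.018  0.621]
[328.72440336 133.9951274 ]
t 5.8 tcp [ 0.5469 -0.0014  0.0865] yaw 87.85 tilt 0.11 q7 -0.25 F [ 0.7 -0.2 -0.7] M [-0.    0.01 -0.01] w 0.0248
```

View pics/w5.png

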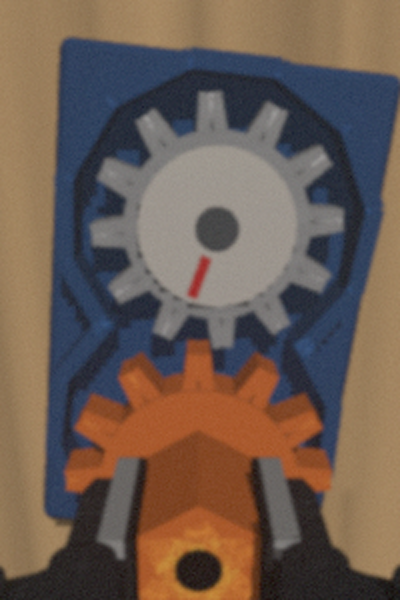

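send_rows:
  moves:
    - [[15, -0.02, -0.02, 0.1, 0, 0, 0], [15, -0.02, -0.02, 0.2, 0, 0, 0], [15, -0.02, -0.02, 0.28, 0, 0, 0], [15, -0.02, -0.02, 0.34, 0, 0, 0], [15, -0.02, -0.02, 0.38, 0, 0, 0], [15, -0.02, -0.02, 0.4, 0, 0, 0]]

```text
time: 6.55
tcp_pos: [0.545, -0.0023, 0.0652]
ee_rot: [-0.0, 0.72, 0.694, 0.0]
wrist_force: [-0.2, 0.5, 0.3]
gripper_width: 0.0251
```

send_rows:
  moves:
    - [[15, 0, 0, 0.05, 0, 0, 0], [15, 0, 0, 0.1, 0, 0, 0], [15, 0, 0, 0.14, 0, 0, 0], [15, 0, 0, 0.17, 0, 0, 0], [15, 0, 0, 0.18, 0, 0, 0]]

```text
time: 7.18
tcp_pos: [0.545, -0.0023, 0.0562]
ee_rot: [-0.0, 0.72, 0.694, -0.0]
wrist_force: [0.1, 0.2, -0.1]
gripper_width: 0.0255
```

Run:
```python
from h import *
s,M,y=st(); print(to(M,s,(.5460,-.0028,.0554)))
c=cam("wrist"); save(c,"w6.npz"); crop(c,220,20,420,320,2,"pics/w6.png")
s,M,y=st()
```

```text
t 7.17 tcp [ 0.545  -0.0023  0.0562] yaw 87.86 tilt 0.01 q7 -0.27 F [ 0.1  0.2 -0.1] M [ 0.02  0.04 -0.01] w 0.0255
[-0.009  0.02   0.016]
t 7.22 tcp [ 0.545  -0.0023  0.0562] yaw 87.86 tilt 0.01 q7 -0.27 F [-0.1 -0.5 -0.4] M [-0.02 -0.02  0.01] w 0.0251
```

View pics/w6.png

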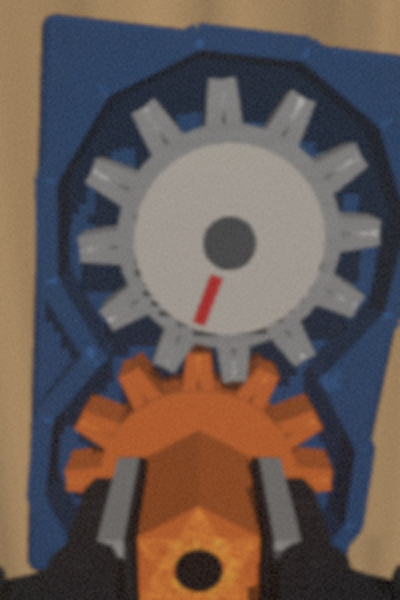

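send_rows:
  moves:
    - [[15, 0, 0.015, 0.01, 0, 0, 0], [15, 0, 0.015, 0.02, 0, 0, 0], [15, 0, 0.015, 0.03, 0, 0, 0]]

```text
time: 7.6
tcp_pos: [0.5458, -0.0023, 0.0553]
ee_rot: [0.0, 0.72, 0.694, 0.0]
wrist_force: [-3.7, -0.3, 8.6]
gripper_width: 0.0252
```

Run:
```python
from h import *
s,M,y=st()
```

```text
t 7.6 tcp [ 0.5458 -0.0023  0.0553] yaw 87.86 tilt 0.01 q7 -0.27 F [-3.7 -0.3  8.6] M [-0.03  0.8  -0.01] w 0.0252
```

send_rows:
  moves:
    - [[15, 0, 0, -0.015, 0, 0, -0.4], [15, 0, 0, -0.015, 0, 0, -0.8], [15, 0, 0, -0.015, 0, 0, -1.2], [15, 0, 0, -0.015, 0, 0, -1.6], [15, 0, 0, -0.015, 0, 0, -2.0], [15, 0, 0, -0.015, 0, 0, -2.4], [15, 0, 0, -0.015, 0, 0, -2.8], [15, 0, 0, -0.015, 0, 0, -3.2]]

```text
time: 8.6
tcp_pos: [0.5469, -0.0032, 0.056]
ee_rot: [0.001, 0.501, 0.866, 0.0]
wrist_force: [3.5, -1.6, -1.4]
gripper_width: 0.0248
```

Run:
```python
from h import *
s,M,y=st()
c=cam("wrist"); save(c,"w7.npz"); cv2.imwrite("pics/w7.png",c[0][:,:,::-1])
```

```text
t 8.6 tcp [ 0.5469 -0.0032  0.056 ] yaw 119.92 tilt 0.14 q7 0.24 F [ 3.5 -1.6 -1.4] M [-0.24 -0.8  -0.09] w 0.0248
```

View pics/w7.png

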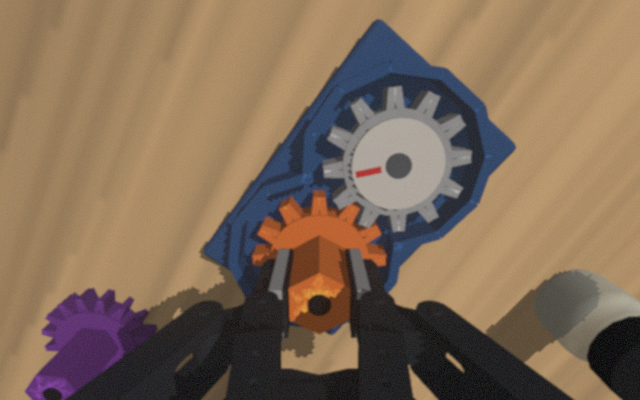

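send_rows:
  moves:
    - [[15, 0, 0, 0, 0, 0, -0.4], [15, 0, 0, 0, 0, 0, -0.8], [15, 0, 0, 0, 0, 0, -1.2], [15, 0, 0, 0, 0, 0, -1.6], [15, 0, 0, 0, 0, 0, -2.0], [15, 0, 0, 0, 0, 0, -2.4], [15, 0, 0, 0, 0, 0, -2.8], [15, 0, 0, 0, 0, 0, -3.2], [15, 0, 0, 0, 0, 0, -3.6], [15, 0, 0, 0, 0, 0, -4.0], [15, 0, 0, 0, 0, 0, -4.4], [15, 0, 0, 0, 0, 0, -4.4]]

```text
time: 10.15
tcp_pos: [0.5466, -0.004, 0.0559]
ee_rot: [0.001, 0.142, 0.99, -0.001]
wrist_force: [3.0, -3.6, 0.0]
gripper_width: 0.0253
```

Run:
```python
from h import *
s,M,y=st()
c=cam("wrist"); save(c,"w8.npz"); cv2.imwrite("pics/w8.png",c[0][:,:,::-1])
```

```text
t 10.15 tcp [ 0.5466 -0.004   0.0559] yaw 163.73 tilt 0.12 q7 0.94 F [ 3.  -3.6  0. ] M [-0.99 -0.65 -0.09] w 0.0253
```

View pics/w8.png

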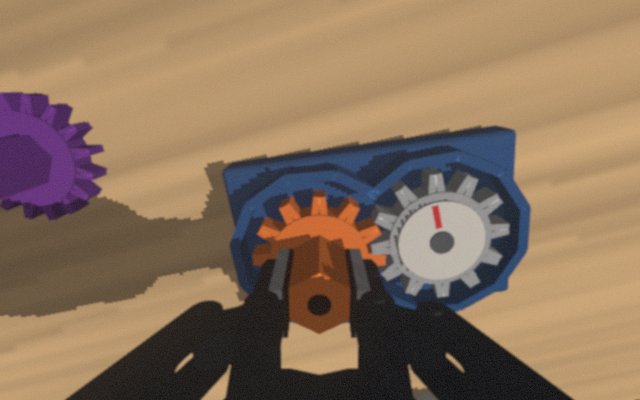

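Run:
```python
from h import *
def ang(c,o,m,sc):
    a=ray(c,sc,.038); b=ray(c,o,.037); d=b-a; print(np.hypot(d[0],d[1]),a.round(4)); return np.degrees(np.arctan2(d[1],d[0]))
c=load("w4.npz"); u=lambda x,y:un(x,y,5,255,50)
a0=ang(c,u(285,444),0,u(312,324)); a1=ang(load("w8.npz"),(435,207),0,(441,242)); print(a0,a1,(a1-a0+180)%360-180)
```

```text
0.019697143164700497 [0.5546 0.0582 0.038 ]
0.018660078258892626 [0.5537 0.0575 0.038 ]
-111.4712637806154 178.33778577529796 -70.19095044408664
```

send_rows:
  moves:
    - [[15, 0, 0, 0, 0, 0, 0.2], [15, 0, 0, -0.1, 0, 0, 0.2], [15, 0, 0, -0.25, 0, 0, 0.2], [15, 0, 0, -0.5, 0, 0, 0.2], [15, 0, 0, -1.0, 0, 0, 0.2], [15, 0, 0, -1.8, 0, 0, 0.2], [15, 0, 0, -2.2, 0, 0, 0.2]]

```text
time: 11.08
tcp_pos: [0.5463, -0.0013, 0.1686]
ee_rot: [0.001, 0.157, 0.988, 0.0]
wrist_force: [0.1, -0.5, -1.2]
gripper_width: 0.0249
```

Run:
```python
from h import *
s,M,y=st(); print(to(M,s,(.448,.278,.17)))
c=cam("wrist"); save(c,"w9.npz"); cv2.imwrite("pics/w9.png",c[0][:,:,::-1])
```

```text
t 11.07 tcp [ 0.5463 -0.0013  0.1686] yaw 161.93 tilt 0.15 q7 0.99 F [ 0.1 -0.5 -1.2] M [-0.    0.06  0.02] w 0.0249
[ 3.601  4.701 -0.031]
```

View pics/w9.png

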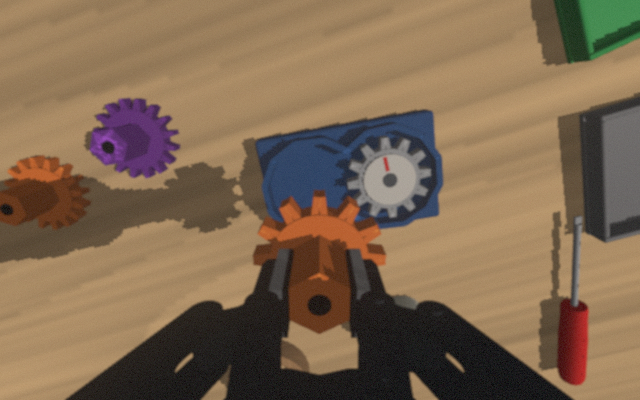

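send_rows:
  moves:
    - [[15, 0.6, 0.8, 0, 0, 0, 0], [15, 1.3, 1.7, 0, 0, 0, 0], [15, 2.0, 2.6, 0, 0, 0, 0], [15, 2.7, 3.5, 0, 0, 0, 0], [15, 3.3, 4.3, 0, 0, 0, 0], [15, 3.6, 4.7, 0, 0, 0, 0], [15, 3.6, 4.7, 0, 0, 0, 0], [15, 3.6, 4.7, 0, 0, 0, 0]]

```text
time: 12.12
tcp_pos: [0.448, 0.2762, 0.1654]
ee_rot: [-0.0, 0.158, 0.987, -0.0]
wrist_force: [0.9, -0.5, -1.2]
gripper_width: 0.0251
```

Run:
```python
from h import *
s,M,y=st(); print(to(M,s,(.448,.278,.0405)))
c=cam("wrist"); save(c,"w10.npz"); cv2.imwrite("pics/w10.png",c[0][:,:,::-1])
```

```text
t 12.12 tcp [0.448  0.2762 0.1654] yaw 161.84 tilt 0.05 q7 0.4 F [ 0.9 -0.5 -1.2] M [-0.03  0.01 -0.04] w 0.0251
[0.011 0.037 2.498]
```

View pics/w10.png

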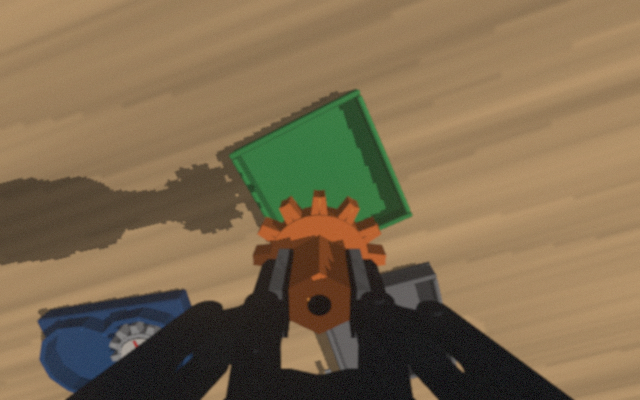

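Run:
```python
from h import *
c=load("w10.npz"); A,B,C=[ray(c,p,.024) for p in ((230,156),(358,91),(411,214))]
print((A+C)/2,np.linalg.norm(A-B),np.linalg.norm(B-C))
s,M,y=st(); print(to(M,s,(*((A+C)/2)[:2],.0405)))
```

```text
[0.44669255 0.28107608 0.024     ] 0.11670138207132764 0.11516549786554238
t 12.18 tcp [0.4483 0.2757 0.1654] yaw 161.77 tilt 0.05 q7 0.4 F [ 0.6 -0.1 -1.1] M [ 0.02 -0.    0.08] w 0.0247
[0.065 0.094 2.497]
```

send_rows:
  moves:
    - [[15, 0.04, 0.06, 0.6, 0, 0, 0], [15, 0.04, 0.06, 1.2, 0, 0, 0], [15, 0.04, 0.06, 1.8, 0, 0, 0], [15, 0.04, 0.06, 2.2, 0, 0, 0], [15, 0.04, 0.06, 2.4, 0, 0, 0], [15, 0.04, 0.06, 2.44, 0, 0, 0], [15, 0.04, 0.06, 2.47, 0, 0, 0], [15, 0.04, 0.06, 2.49, 0, 0, 0]]

```text
time: 13.18
tcp_pos: [0.4474, 0.2808, 0.0418]
ee_rot: [0.001, 0.158, 0.987, 0.0]
wrist_force: [-0.8, -0.2, 0.2]
gripper_width: 0.0247
```

send_rows:
  moves:
    - [[15, 0, 0, 0.01, 0, 0, 0], [15, 0, 0, 0.02, 0, 0, 0], [15, 0, 0, 0.03, 0, 0, 0]]

```text
time: 13.55
tcp_pos: [0.4471, 0.2806, 0.0403]
ee_rot: [0.0, 0.158, 0.987, -0.0]
wrist_force: [-3.6, -2.9, 12.1]
gripper_width: 0.0251
```

send_rows:
  moves:
    - [[30, 0, 0, -0.01, 0, 0, 0], [44, 0, 0, -0.01, 0, 0, 0], [44, 0, 0, -0.02, 0, 0, 0], [44, 0, 0, -0.1, 0, 0, 0], [44, 0, 0, -0.4, 0, 0, 0], [44, 0, 0, -1.0, 0, 0, 0], [44, 0, 0, -1.8, 0, 0, 0], [60, 0, 0, -2.6, 0, 0, 0], [60, 0, 0, -2.6, 0, 0, 0]]

```text
time: 14.68
tcp_pos: [0.4484, 0.2821, 0.1739]
ee_rot: [0.003, 0.157, 0.988, 0.002]
wrist_force: [-0.2, -0.2, -1.4]
gripper_width: 0.06
```

Run:
```python
from h import *
s,M,y=st(); print(to(M,s,(.4790,-.2435,.18)))
c=cam("wrist"); save(c,"w11.npz"); cv2.imwrite("pics/w11.png",c[0][:,:,::-1])
c=load("w1.npz"); f=lambda q:(q[0]-q[2])/(q.sum()+1)
c=load("w2.npz"); crop(c,70,180,210,320,5,"pics/w2d.png")
```

```text
t 14.68 tcp [0.4484 0.2821 0.1739] yaw 161.88 tilt 0.4 q7 0.4 F [-0.2 -0.2 -1.4] M [-0.01  0.01  0.01] w 0.06
[-3.852 -9.8   -0.151]
```

View pics/w11.png

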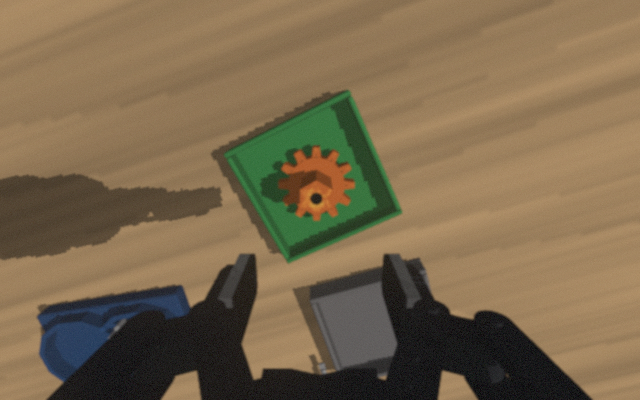

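View pics/w2d.png

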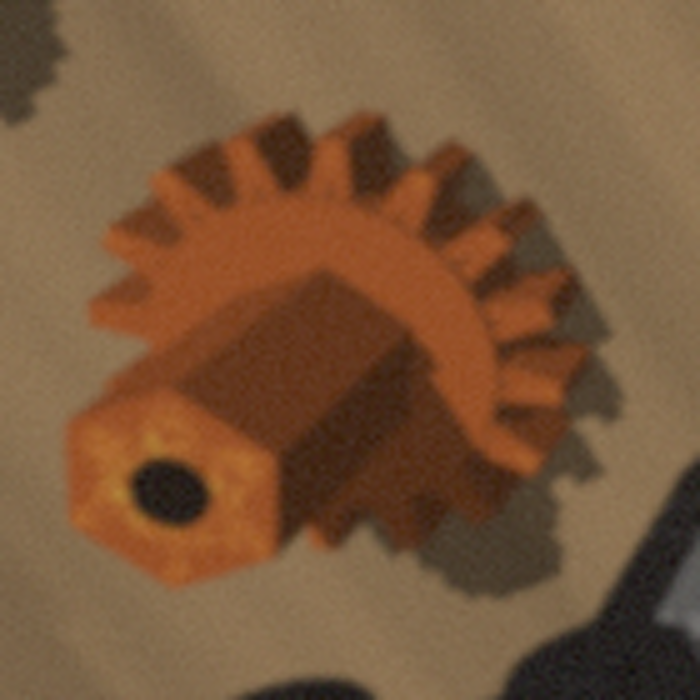

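send_rows:
  moves:
    - [[85, -0.3, -0.6, -0.1, 0, 0, 0.8], [85, -0.6, -1.5, -0.15, 0, 0, 1.7], [85, -0.95, -2.4, -0.15, 0, 0, 2.6], [85, -1.3, -3.3, -0.15, 0, 0, 3.5], [85, -1.65, -4.2, -0.15, 0, 0, 4.4], [85, -2.0, -5.1, -0.15, 0, 0, 5.3], [85, -2.35, -6.0, -0.15, 0, 0, 6.2], [85, -2.7, -6.9, -0.15, 0, 0, 7.1], [85, -3.05, -7.8, -0.15, 0, 0, 8.0], [85, -3.4, -8.7, -0.15, 0, 0, 8.9], [85, -3.75, -9.5, -0.15, 0, 0, 9.8], [85, -3.85, -9.8, -0.15, 0, 0, 9.8]]

```text
time: 16.23
tcp_pos: [0.4761, -0.2479, 0.1759]
ee_rot: [-0.001, 0.85, 0.527, -0.001]
wrist_force: [0.0, 0.4, -0.5]
gripper_width: 0.0851
```

send_rows:
  moves:
    - [[85, 0, 0, 0, 0, 0, 0], [85, 0, 0, 0, 0, 0, 0]]

```text
time: 16.48
tcp_pos: [0.4775, -0.243, 0.1768]
ee_rot: [-0.001, 0.848, 0.53, 0.0]
wrist_force: [0.4, 0.7, -0.5]
gripper_width: 0.0852
```

Run:
```python
from h import *
s,M,y=st()
c=cam("wrist"); save(c,"w12.npz"); cv2.imwrite("pics/w12.png",c[0][:,:,::-1])
u=proj(c,(.479,-.2435,.03)).astype(int); print(u); crop(c,u[0]-75,u[1]-75,u[0]+75,u[1]+75,5,"pics/w12c.png")
```

```text
t 16.48 tcp [ 0.4775 -0.243   0.1768] yaw 64.06 tilt 0.07 q7 -0.13 F [ 0.4  0.7 -0.5] M [0.01 0.05 0.03] w 0.0852
[320 188]
```

View pics/w12.png

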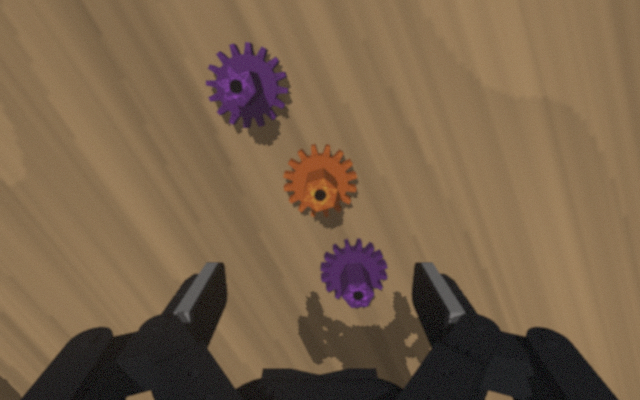

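View pics/w12c.png

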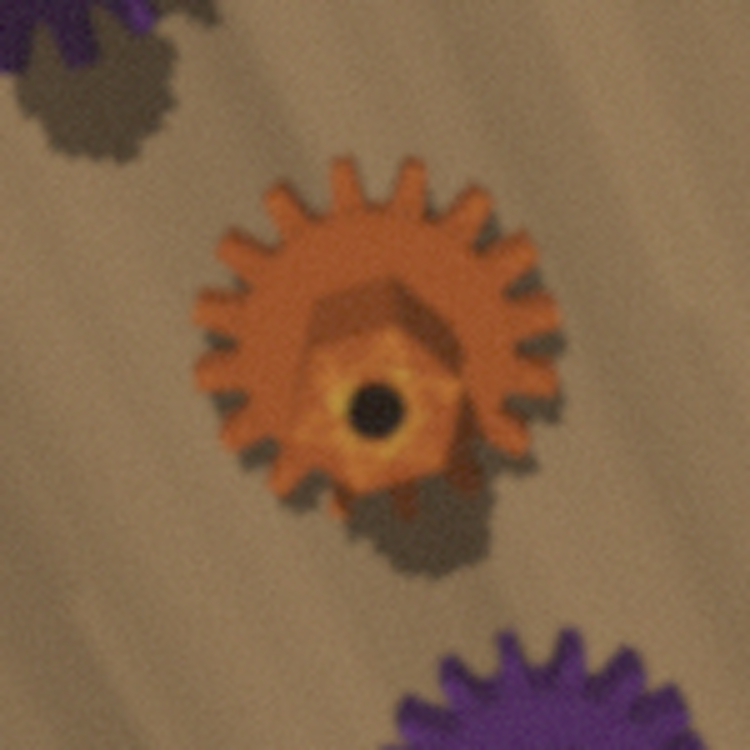

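Run:
```python
from h import *
c=load("w12.npz"); u=lambda x,y:un(x,y,5,245,113)
for a,b in (((360,492),(395,325)),((290,425),(465,385)),((315,350),(447,470))):
    A=ray(c,u(*a),.05);B=ray(c,u(*b),.05);d=B-A; print(np.hypot(d[0],d[1]),np.degrees(np.arctan2(d[1],d[0]))%60)
print("hole",ray(c,u(376,410),.05))
f=lambda q:(q[0]-q[2])/(q.sum()+1)
T=[(342,160),(412,162),(480,190),(532,240),(555,305),(552,385),(520,447),(198,305),(228,235),(275,187),(200,380),(228,440),(277,490),(340,510)]
v=tipfit(c,[u(*t) for t in T],.014,16)
ph=phase(c,v[:2],.014,16,f); print(ph)
print("gear x candidates mod60:",[(ph[0]+22.5*k)%60 for k in range(8)])
```

```text
0.029311423615119736 52.87327601757054
0.029461203978309283 47.59877308102638
0.029947966344305448 50.463366279351135
hole [ 0.47828274 -0.24266002  0.05      ]
centre [ 0.479  -0.2415] phase deg 7.2632939204658795 r 0.0339 rms mm 0.683296205377308
(np.float64(7.202678144135615), [np.float64(2.9470974666472562), np.float64(38.92931569306897), np.float64(2.0221210776239835)])
gear x candidates mod60: [np.float64(7.202678144135615), np.float64(29.702678144135614), np.float64(52.20267814413562), np.float64(14.702678144135618), np.float64(37.20267814413562), np.float64(59.70267814413562), np.float64(22.202678144135604), np.float64(44.702678144135604)]
```

send_rows:
  moves:
    - [[60, 0.02, 0.01, 0.6, 0, 0, 0.6], [60, 0.02, 0.01, 1.3, 0, 0, 1.2], [60, 0.02, 0.01, 2.0, 0, 0, 1.2], [60, 0.02, 0.01, 2.5, 0, 0, 1.2], [60, 0.02, 0.01, 2.75, 0, 0, 1.2], [60, 0.02, 0.01, 2.83, 0, 0, 1.2], [60, 0.02, 0.01, 2.83, 0, 0, 1.2], [30, 0.02, 0.01, 2.83, 0, 0, 1.2], [15, 0.02, 0.01, 2.83, 0, 0, 1.2], [15, 0.02, 0.01, 2.83, 0, 0, 1.2], [15, 0.02, 0.01, 2.83, 0, 0, 1.2], [15, 0.02, 0.01, 2.83, 0, 0, 1.2]]

```text
time: 18.02
tcp_pos: [0.4789, -0.2448, 0.0365]
ee_rot: [0.001, 0.899, 0.437, 0.001]
wrist_force: [-1.2, 0.7, 6.3]
gripper_width: 0.0251
```

Run:
```python
from h import *
s,M,y=st(); print(to(M,s,(.620,.2905,.17)))
c=cam("wrist"); save(c,"w13.npz"); cv2.imwrite("pics/w13.png",c[0][:,:,::-1])
```

```text
t 18.02 tcp [ 0.4789 -0.2448  0.0365] yaw 51.85 tilt 0.1 q7 -0.39 F [-1.2  0.7  6.3] M [0.06 0.17 0.03] w 0.0251
[10.163 -4.388 -2.674]
```

View pics/w13.png

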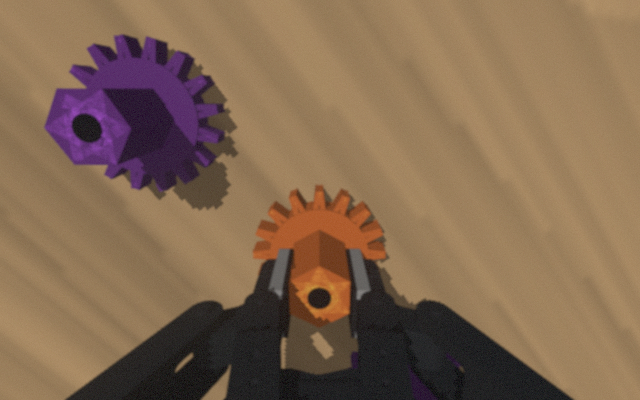

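send_rows:
  moves:
    - [[15, 0, 0, -0.8, 0, 0, 0], [15, 0, 0, -1.8, 0, 0, 0], [15, 0.4, -0.2, -2.6, 0, 0, 0], [15, 1.4, -0.6, -2.67, 0, 0, 0], [15, 2.5, -1.1, -2.67, 0, 0, -0.6], [15, 3.6, -1.6, -2.67, 0, 0, -1.2], [15, 4.7, -2.1, -2.67, 0, 0, -1.8], [15, 5.8, -2.5, -2.67, 0, 0, -2.4], [15, 6.9, -3.0, -2.67, 0, 0, -3.0], [15, 8.0, -3.5, -2.67, 0, 0, -3.6], [15, 9.1, -3.9, -2.67, 0, 0, -4.0], [15, 9.9, -4.3, -2.67, 0, 0, -4.0]]

```text
time: 19.58
tcp_pos: [0.6148, 0.2799, 0.1684]
ee_rot: [-0.0, 0.695, 0.719, -0.0]
wrist_force: [0.7, -0.2, -1.2]
gripper_width: 0.0248
```

send_rows:
  moves:
    - [[15, 0.05, 0, 0, 0, 0, 0], [15, 0.1, 0, 0, 0, 0, 0], [15, 0.1, 0, 0, 0, 0, 0]]

```text
time: 19.95
tcp_pos: [0.615, 0.2811, 0.169]
ee_rot: [0.0, 0.696, 0.718, -0.0]
wrist_force: [0.6, -0.2, -0.7]
gripper_width: 0.0254
```

Run:
```python
from h import *
s,M,y=st(); print(to(M,s,(.620,.2905,.0415)))
c=cam("wrist"); save(c,"w14.npz"); cv2.imwrite("pics/w14.png",c[0][:,:,::-1])
print([proj(c,(.62+a,.2905+b,.024)).round() for a,b in ((.06,.06),(-.06,.06),(-.06,-.06),(.06,-.06))])
```

```text
t 19.95 tcp [0.615  0.2811 0.169 ] yaw 91.76 tilt 0.06 q7 -0.67 F [ 0.6 -0.2 -0.7] M [-0.04 -0.01 -0.  ] w 0.0254
[0.187 0.105 2.55 ]
[array([402., 109.]), array([253., 104.]), array([257., 239.]), array([387., 243.])]
```

View pics/w14.png

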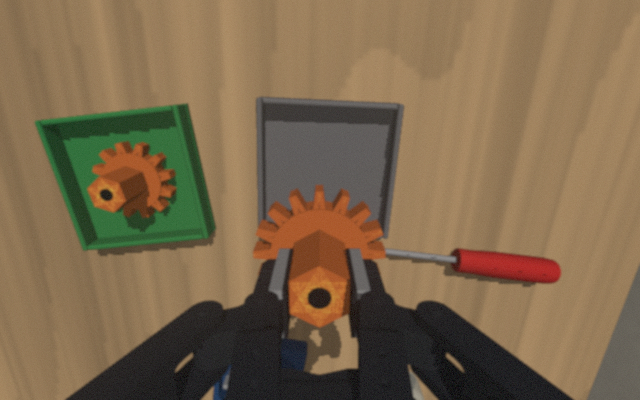

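Run:
```python
from h import *
c=load("w14.npz"); crop(c,240,80,420,270,4,"pics/w14c.png")
A,B,C=[ray(c,p,.024) for p in ((258,98),(402,104),(387,236))]
print((A+C)/2,np.linalg.norm(A-B),np.linalg.norm(B-C))
```

```text
[0.6218148  0.29627292 0.024     ] 0.11547530603422834 0.11655091501546588
```

View pics/w14c.png

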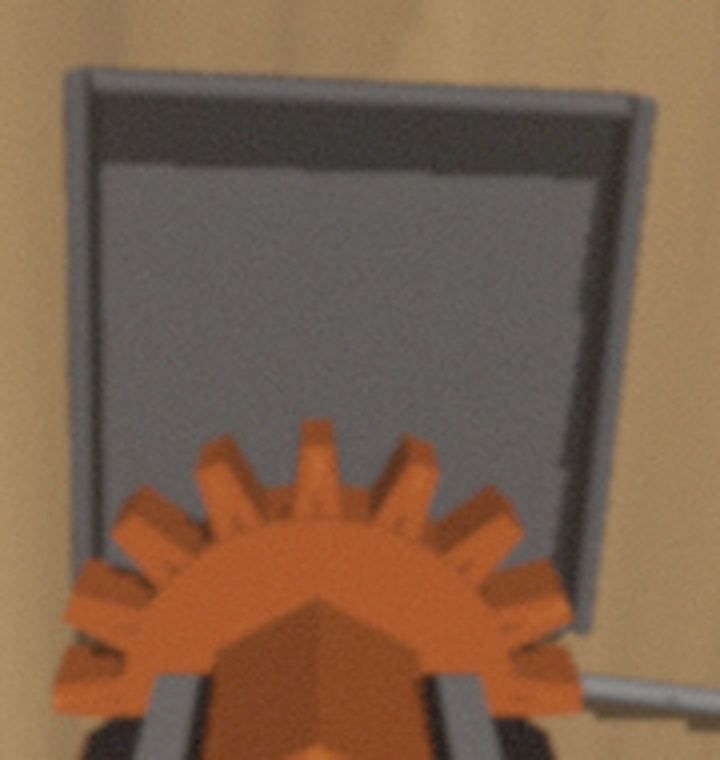

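send_rows:
  moves:
    - [[15, 0.13, 0.06, 0.5, 0, 0, 0], [15, 0.25, 0.11, 1.1, 0, 0, 0], [15, 0.25, 0.11, 1.7, 0, 0, 0], [15, 0.25, 0.11, 2.2, 0, 0, 0], [15, 0.25, 0.11, 2.4, 0, 0, 0], [15, 0.25, 0.11, 2.46, 0, 0, 0], [15, 0.25, 0.11, 2.5, 0, 0, 0], [15, 0.25, 0.11, 2.52, 0, 0, 0]]

```text
time: 21.0
tcp_pos: [0.6203, 0.2956, 0.0441]
ee_rot: [0.0, 0.696, 0.718, 0.001]
wrist_force: [0.1, -1.1, -1.2]
gripper_width: 0.0253
```

send_rows:
  moves:
    - [[15, 0, 0, 0.015, 0, 0, 0], [15, 0, 0, 0.03, 0, 0, 0], [15, 0, 0, 0.045, 0, 0, 0], [15, 0, 0, 0.055, 0, 0, 0]]

```text
time: 21.5
tcp_pos: [0.6198, 0.2954, 0.0416]
ee_rot: [0.0, 0.696, 0.718, 0.0]
wrist_force: [-3.6, -2.4, 10.3]
gripper_width: 0.0252
```

send_rows:
  moves:
    - [[30, 0, 0, -0.01, 0, 0, 0], [44, 0, 0, -0.01, 0, 0, 0], [44, 0, 0, -0.02, 0, 0, 0], [44, 0, 0, -0.1, 0, 0, 0], [44, 0, 0, -0.4, 0, 0, 0], [44, 0, 0, -1.0, 0, 0, 0], [44, 0, 0, -1.8, 0, 0, 0], [60, 0, 0, -2.8, 0, 0, 0], [60, -0.6, 0, -3.4, 0, 0, 0], [60, -1.0, 0, -3.4, 0, 0, 0], [60, -1.0, 0, -3.4, 0, 0, 0]]

```text
time: 22.88
tcp_pos: [0.622, 0.2429, 0.2105]
ee_rot: [0.001, 0.697, 0.717, -0.0]
wrist_force: [-0.0, 0.4, 0.2]
gripper_width: 0.0599
```

Run:
```python
from h import *
s,M,y=st()
c=cam("wrist"); cv2.imwrite("pics/w15.png",c[0][:,:,::-1])
c=cam("scene"); crop(c,180,80,460,320,2.8,"pics/s15.png")
```

```text
t 22.88 tcp [0.622  0.2429 0.2105] yaw 91.66 tilt 0.08 q7 -0.6 F [-0.   0.4  0.2] M [-0.01 -0.01 -0.03] w 0.0599
```

View pics/w15.png

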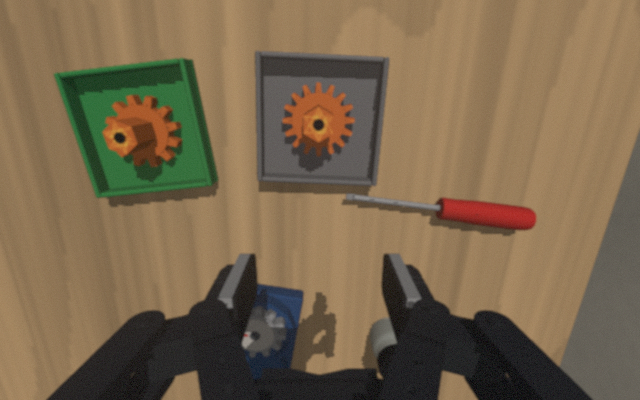

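View pics/s15.png

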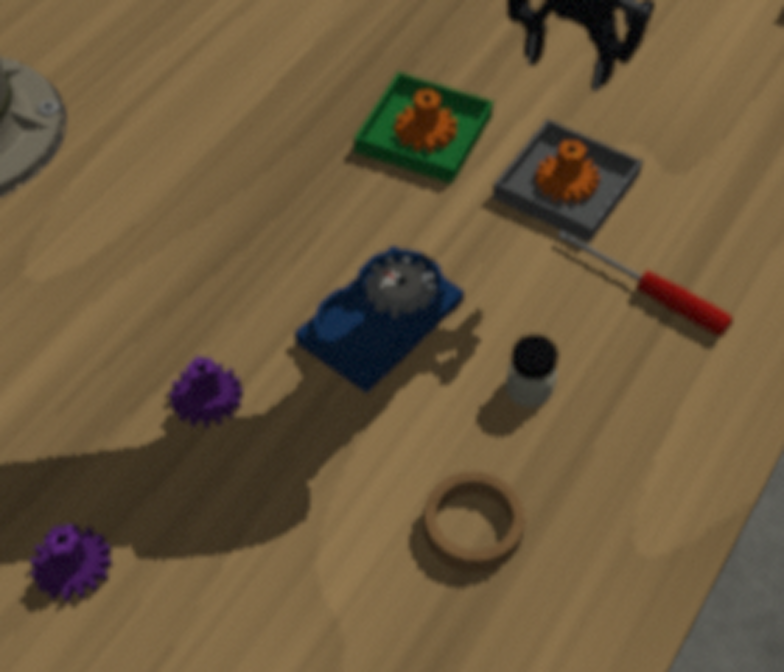

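Both gears lie flat in their trays, the 12-tooth at (140,130) in green and the 16-tooth at (318,118) in grey. The bystanders have not moved and the gripper is clear of everything, so I am handing in.

```bash
python3 -c "
from bench import ctrl
print(ctrl.close_job())"
```

```text
the job is handed in; nothing more can be done
None
```

The job is done and handed in at about 23 s of the 72 s allowed.

- **12-tooth gear:** I picked it up by its boss and lowered it into mesh on the first try. It met no tooth-on-tooth contact and touched the pocket floor at about 9 N. I twisted it 76° in mesh, and by the dial the master rolled about 70° (the task asked for 60°). After that I set it flat in the green tray.
- **16-tooth gear:** I picked it up by its boss and set it flat in the grey tray.
- **Last checks:** The final wrist and scene images show both gears flat in the right trays. The jar, tape, screwdriver and purple gears stand where they were, and the gripper is clear of everything. The forces I read after each move peaked at about 12–13 N, when setting the gears on the tray floors. The forces within moves were not recorded.
- **Disagreements:** The cameras differed by 3 to 6 mm on the tray centres, well inside the room in the trays. No check failed.

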